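# Slide the coaster between ashtray and card box to the cup

## Task

Push the round coaster flat along the table with the fingertips, through the narrow gap between the square ashtray and the wooden card box, until it is wholly out of the gap on the other side and lies close beside the cup standing there, its edge no more than 3 cm from the cup. Only push it: do not pick it up or tip it. Do not push or tip the cup, and leave the sugar jar and the spoon where they are.

Things in the scene. Friction and masses are not known exactly. Their poses are not given: they have to be found in the camera images.
- coaster: Round orange flat silicone coaster, 96 mm in diameter, 10 mm thick, 55 to 100 g, loose, lying flat on the table (z = 0) on one side of the gap, its centre 215 to 235 mm from the gap's middle along the passage and up to 30 mm off its centre line. Origin: centre of its underside. Its yaw means nothing.
- gap: No object: the middle of the gap between ashtray and card box, at table height. Its y axis runs along the straight passage, its x axis across it. The passage is 102 mm wide (x from -51 to +51 mm), so the coaster has 3 mm to spare on each side; the card box flanks it for y from -55 to +55 mm, the ashtray from -50 to +50 mm. The coaster starts on the +y or the -y side and the cup stands on the other.
- ashtray: Square ceramic ashtray, 100 x 100 mm, 39 mm high, heavy and fixed to the table, on one side of the passage (which side varies). Origin: centre of its underside, 101 mm across from the gap's middle; axes parallel to the gap's.
- card_box: Flat dark wooden playing-card box, shut, 100 mm across the passage by 110 mm along it, 40 mm high, fixed to the table, opposite the ashtray. Origin: centre of its underside, 101 mm across from the gap's middle; axes parallel to the gap's.
- cup: White round ceramic cup without a handle, 75 mm high, 68 mm across the rim and narrower at the foot, about 220 g, loose and standing upright 215 to 235 mm beyond the gap's middle on the side away from the coaster, up to 30 mm off the passage's centre line. Origin: centre of its underside.
- jar: Glass sugar jar with a clip lid, shut, 96 mm in diameter, 116 mm high, loose, standing about 250 mm across from the gap's middle on the side away from the robot. Origin: centre of its underside. Not to be moved.
- spoon: Steel spoon, 140 mm long, lying on the table about 155 mm off the passage's centre line on the side away from the robot. Not to be moved. x axis along it, towards the bowl.

How it is judged:
On the way:
1. the coaster is in the gap, between ashtray and card box (x of coaster in the frame of gap between -0.008 and 0.008 m and y of coaster in the frame of gap between -0.05 and 0.05 m), for 0.1 s.
At the end, for the whole second after the job is handed in: Coaster flat and still on the table, wholly out of the gap on the cup's side (centre over 101 mm from the gap's middle along the passage), centre within 118 mm of the cup's (edges within 36 mm); cup upright, within 10 mm of its start; jar and spoon within 15 mm of theirs ((y of coaster in the frame of gap above 0.101 m or y of coaster in the frame of gap below -0.101 m) and horizontal distance between coaster and cup below 0.118 m and height (world z) of coaster below 0.004 m and angle between coaster's own z axis and vertical below 0.08 rad and linear speed of coaster below 0.01 m/s and distance of cup from where it was at the start of the episode below 0.01 m and angle between cup's own z axis and vertical below 0.1 rad and distance of each of jar, spoon from where it was at the start of the episode below 0.015 m); the robot touches nothing.
It fails at once if the coaster is lifted (more than 10 mm) or tipped (height (world z) of coaster above 0.01 m or angle between coaster's own z axis and vertical above 0.25 rad).
It fails at once if the cup is pushed (more than 10 mm) or tipped (distance of cup from where it was at the start of the episode above 0.01 m or angle between cup's own z axis and vertical above 0.25 rad).
It fails at once if the jar or the spoon is moved more than 15 mm (distance of any of jar, spoon from where it was at the start of the episode above 0.015 m).
It also fails if it takes over 53 s, if anything falls off the work surface, if the arm or the gripper's body presses on something with over 40 N, if the wrist force passes 120 N, or if a joint passes its speed limit or range.

## Robot

A 6-joint arm with a two-finger parallel gripper is mounted at the origin on the work surface. World frame = base frame: x ahead of the robot, y to its left, z up, the work surface at z = 0. Lengths are in m, angles in rad, forces in N, time in s.
With the tool pointing down it reaches from about 0.35 to 0.775 m from the base axis. Payload 5.5 kg.
Tool frame: the origin (TCP) lies at the very end of the fingers, on their centre line; the grasp point (between the pads) lies 19 mm behind it; x points along the fingers, y is the direction in which the jaws open and shut, and the axes are right-handed (so a half turn about x gives the same grasp; the last joint's range is limited). The gripper opens to 85 mm and grips with 20 to 120 N. Pads are 22 mm wide; open, the fingers measure 114 mm over their backs; the gripper's body (76 mm by 85 mm) begins 54 mm behind the grasp point. The pads swing forward as they close: fully open they stand 13 mm farther back than shut.
Start: joints at [1.041, 0.313, 0.046, 1.304, 0, 1.431], TCP at [0.219, 0.532, 0.231] pointing down, gripper open.
Joint ranges: [-2.76, 2.76], [-0.86, 1.69], [-1.03, 1.26], [-2.2, 2.34], [-1.47, 1.5], [-3.14, 3.14]. Speed limits (rad/s): [2.57, 2.57, 3.14, 3.14, 3.14, 3.14].

## Interface

Orientations are given as a unit quaternion [w, x, y, z].
In Python, from workcell import readout, cams, env, finder gives the robot as it stands.
- The arm moves only by the tool drive_tool, never from a script. Its argument "moves" is a list that holds one entry, the list of rows, each a list of 7 numbers: the shift along the tool's x, y, z in m, then the turn, a rotation vector about the tool's x, y, z in rad, then the closure in counts, from 0 (fully open) to 255 (shut). A call has exactly 5 rows; each row is the pose to reach, as a shift and turn from the pose measured when the call began, along the tool's axes at that moment; what a row does not reach only later rows make up. A row lasts 1/8 s, in which the tool goes at most 62.5 mm and 10.7 degrees, less where a joint would pass 70% of its speed; a pose out of reach is approached as far as the arm can. A call with a gripper value outside its range is refused whole. The fingers move at their own pace and stop on an object; "squeeze" is the grip in N (left out, the last holds). Time passes only in rows, so rows that repeat a pose let the fingers close, or fill a call up. It gives the time, the measured TCP pose, the force and the opening at its end, in the units of the state.
- readout.get_state(): the state, without advancing time (a new reading comes with each control period).
- cams.read_camera(name): name is "side" or "top" or "wrist"; returns the picture (384x512x3 uint8, blue, green, red); there is no depth.
- cams.camera_params(name): a dict with "mtx" (3x3 intrinsics, pixels), "R" (3x3) and "t" (3): a world point X has camera coordinates R X + t; the wrist camera has in their place "mount" (4x4, takes a point from camera to tool coordinates, whose origin is the TCP and whose axes are the tool frame's). Camera axes: x right, y down, z forward; pixel columns grow to the right and rows downward; lengths in m; the calibration is good to about 2 mm. A picture is of the moment at which its call begins: read the wrist's pose just before it. camera_params takes no time and is no camera call.
- env.hand_in(): hands the job in, once; it reports no verdict.
Trained networks look in the newest picture that a camera, given by its name, has taken for a name from the list of things; names that differ only in an ending like _2 or _b are one class to them, and where a whole thing is asked for, a point or a joint stands for the part that bears it (a point fixed in the world has none). Each returns a list of dicts, best first, with "conf" (0 to 1); they miss things now and then, are a little off and sometimes report something else, mostly with a low value. They report only what shows in the picture. A call takes as long as a camera call.
- finder.regions_of(camera, name): "pixels" (384x512 bool, what is visible of it) and "point" ([column, row] in pixels, amid what is visible of it).
The state is a dict: "clock": time; "joint_pos": joint angles; "qvel": joint speeds; "tau": joint torques, N m; "tcp_pos": TCP position; "orientation": TCP orientation; "wrist_force": force on the tool from outside, world axes, zero at the start; "ft_torque": the same for the moment, N m; "finger_gap": finger opening in m.
Only numpy, scipy, OpenCV 4.12 (cv2) and the standard library are available. Lean on these libraries where they do the work, as an engineer would, in place of code of your own. Each camera call takes 0.05 s, during which the arm holds its last target.

## Working session

There is one attempt and no reset: what is moved stays moved. The work goes in short steps, Python scripts to look and compute and a tool call to move; the robot and the scene stay as the last step left them, time stands still between calls to the robot, and variables do not carry over. Pictures are saved under pics/ and viewed, and the job is handed in when it is done.

Besides the shell and the picture viewer there is one more tool, called after "Call:" as name([rows], argument=value, ...), one row to a line, values as JSON. drive_tool: Moves the arm, as the interface text tells. Its arguments: {"type":"object","properties":{"moves":{"type":"array"},"squeeze":{"type":"number"}},"required":["moves"]}

```bash
mkdir -p pics; ls
python3 - <<'E'
from workcell import readout, cams, env, finder
import cv2, numpy as np
s=readout.get_state(); print({k:np.round(v,3).tolist() for k,v in s.items()})
for c in ["top","side"]:
    im=cams.read_camera(c); cv2.imwrite(f"pics/{c}0.png",im)
    p=cams.camera_params(c); print(c,{k:np.round(v,4).tolist() for k,v in p.items()})
    for n in ["coaster","ashtray","card_box","cup","jar","spoon"]:
        for r in finder.regions_of(c,n)[:2]: 
            ys,xs=np.nonzero(r["pixels"]); print(n,round(r["conf"],2),np.round(r["point"],1),r["pixels"].sum(),xs.min(),xs.max(),ys.min(),ys.max())
            if r is not None: np.save(f"{c}_{n}_{round(r['conf'],2)}.npy",r["pixels"])
print(readout.get_state()["clock"])
E
```

```text
pics
{'clock': 0.0, 'joint_pos': [1.041, 0.314, 0.045, 1.304, 0.0, 1.431], 'qvel': [-0.002, 0.001, -0.001, 0.001, 0.001, 0.001], 'tau': [0.0, -48.062, 29.854, 0.02, 0.0, -0.0], 'tcp_pos': [0.218, 0.531, 0.23], 'orientation': [0.693, 0.136, 0.694, -0.138], 'wrist_force': [-0.779, -0.237, 0.014], 'ft_torque': [0.001, 0.004, -0.012], 'finger_gap': 0.086}
top {'mtx': [[379.6749, 0.0, 256.5863], [0.0, 379.6749, 191.9367], [0.0, 0.0, 1.0]], 'R': [[0.0359, -0.9994, -0.0006], [-0.9777, -0.035, -0.2072], [0.207, 0.0081, -0.9783]], 't': [0.0146, 0.6294, 0.6905]}
coaster 0.77 [149.5 217.1] 1628 126 170 194 239
ashtray 0.64 [254.3 268.4] 2581 224 280 240 298
card_box 0.92 [268.4 173.8] 2609 239 296 145 200
cup 0.83 [374.8 236.5] 1152 353 393 217 252
jar 0.97 [257.9  93.8] 2366 238 283 63 125
spoon 0.61 [171.4 136.9] 707 156 218 124 145
side {'mtx': [[402.0052, 0.0, 256.7185], [0.0, 402.0052, 193.4557], [0.0, 0.0, 1.0]], 'R': [[0.9248, -0.3798, 0.0227], [-0.1743, -0.4758, -0.8621], [0.3382, 0.7933, -0.5062]], 't': [-0.569, 0.1448, 0.6815]}
coaster 0.77 [205.4 165. ] 522 190 224 154 171
ashtray 0.88 [191.9 208.4] 1885 166 219 186 229
ashtray 0.54 [274.8 161.3] 266 264 288 150 174
card_box 0.92 [279.7 191.7] 1871 254 310 175 217
cup 0.6 [266.7 251.9] 1785 248 286 229 284
jar 0.68 [339.2 165.6] 2227 317 360 136 195
spoon 0.64 [278.5 161. ] 279 264 289 150 175
0.7
```

Run:
```python
import cv2
a=cv2.imread("pics/top0.png")[40:320,100:420];cv2.imwrite("pics/top0z.png",cv2.resize(a,None,fx=2.5,fy=2.1,interpolation=cv2.INTER_CUBIC)[:600,:800])
```

```text
(no output)
```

View pics/top0z.png

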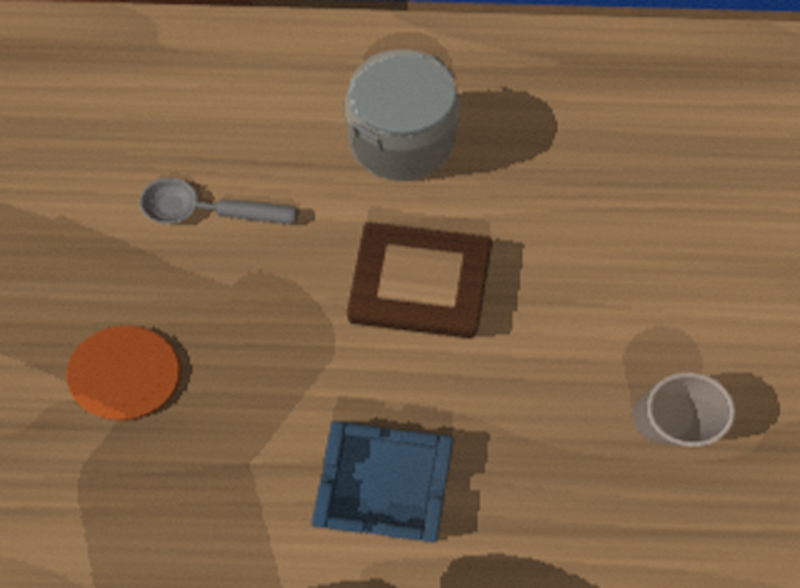

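View pics/side0.png

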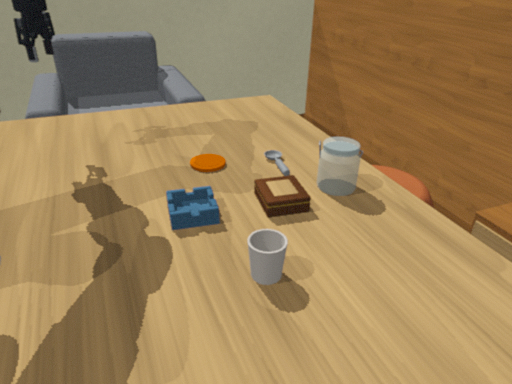

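View pics/top0.png

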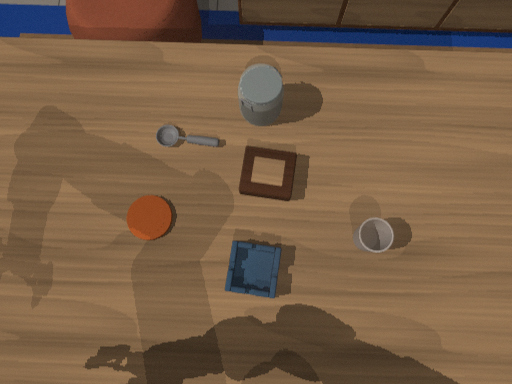

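The top view shows the coaster at (149,217), the ashtray at (254,268) on the robot's side, the card box at (268,174) and the cup at (375,236). The passage runs roughly along world y. Next I'll fit the poses to the silhouettes.

```bash
cat > h.py <<'E'
import numpy as np, cv2, glob
from scipy.optimize import minimize
from workcell import cams
P={c:cams.camera_params(c) for c in("top","side")}
def proj(c,X):
    p=P[c]; Y=np.asarray(X)@p["R"].T+p["t"]; u=Y@p["mtx"].T; return u[:,:2]/u[:,2:]
S=8
def hullmask(c,X):
    h=cv2.convexHull((proj(c,X)).astype(np.float32))[:,0]
    m=np.zeros((384*4,512*4),np.uint8); cv2.fillConvexPoly(m,np.round((h+0.5)*4*16-8).astype(np.int32),1,shift=4)
    return cv2.resize(m.astype(np.float32),(512,384),interpolation=cv2.INTER_AREA)
def iou(a,b): return np.minimum(a,b).sum()/np.maximum(a,b).sum()
def box(cx,cy,yaw,w,l,h):
    c,s=np.cos(yaw),np.sin(yaw)
    return np.array([[cx+c*a-s*b,cy+s*a+c*b,z] for a in(-w/2,w/2) for b in(-l/2,l/2) for z in(0,h)])
def cyl(x,y,prof):
    t=np.linspace(0,2*np.pi,60,endpoint=False)
    return np.vstack([np.c_[x+r*np.cos(t),y+r*np.sin(t),0*t+z] for r,z in prof])
COAST=[(.048,0),(.048,.01)]; CUP=[(.025,0),(.034,.075)]
def fit(f,x0,sc):
    sim=np.array([x0]+[np.add(x0,np.eye(len(x0))[i]*sc[i]) for i in range(len(x0))])
    r=minimize(lambda v:-f(v),x0,method="Nelder-Mead",options=dict(initial_simplex=sim,xatol=1e-5,fatol=1e-6)); return r.x,-r.fun
def ray(c,uv,z):
    p=P[c]; d=p["R"].T@np.linalg.solve(p["mtx"],[uv[0],uv[1],1]); o=-p["R"].T@p["t"]; return o+d*(z-o[2])/d[2]
E
python3 - <<'E'
from h import *
def M(c,n): 
    return np.load(sorted(glob.glob(f"{c}_{n}_*.npy"))[-1]).astype(np.float32)
mm={(c,n):M(c,n) for c in("top","side") for n in("coaster","ashtray","card_box","cup")}
for n,pr,z in(("coaster",COAST,.005),("cup",CUP,.04)):
    for cs in(("top",),("side",),("top","side")):
        ys,xs=np.nonzero(mm[cs[0],n]); x0=ray(cs[0],(xs.mean(),ys.mean()),z)[:2]
        print(n,cs,fit(lambda v:np.mean([iou(hullmask(c,cyl(v[0],v[1],pr)),mm[c,n]) for c in cs]),x0,[.01,.01]))
a0=ray("top",(254,268),.02);b0=ray("top",(268,174),.02);print(a0,b0)
m=(a0+b0)/2; d=b0-a0; yaw=np.arctan2(d[1],d[0])
def g(v,cs,sep=.101):
    x,y,t=v;u=np.array([np.cos(t),np.sin(t)])*sep
    return np.mean([(iou(hullmask(c,box(x-u[0],y-u[1],t,.1,.1,.039)),mm[c,"ashtray"])+iou(hullmask(c,box(x+u[0],y+u[1],t,.1,.11,.04)),mm[c,"card_box"]))/2 for c in cs])
for cs in(("top",),("side",),("top","side")): print(cs,fit(lambda v:g(v,cs),[m[0],m[1],yaw],[.01,.01,.1]))
E
```

```text
coaster ('top',) (array([0.57950518, 0.26442547]), np.float64(0.9571121335029602))
coaster ('side',) (array([0.57836795, 0.26222637]), np.float64(0.9122116565704346))
coaster ('top', 'side') (array([0.57891183, 0.26399417]), np.float64(0.9313085079193115))
cup ('top',) (array([ 0.55194153, -0.19385668]), np.float64(0.9558688402175903))
cup ('side',) (array([ 0.55047623, -0.19814642]), np.float64(0.969316303730011))
cup ('top', 'side') (array([ 0.55170804, -0.19473538]), np.float64(0.9396305084228516))
[0.48025715 0.03709992 0.02      ] [0.6781863  0.01455724 0.02      ]
('top',) (array([ 0.58043486,  0.02765318, -0.11545937]), np.float64(0.9673585295677185))
('side',) (array([ 0.57865793,  0.02436438, -0.1184884 ]), np.float64(0.9386433362960815))
('top', 'side') (array([ 0.5797996 ,  0.02717505, -0.11324456]), np.float64(0.9442567825317383))
```

```bash
cat >> h.py <<'E'
from scipy.spatial.transform import Rotation as Rn
G0=np.array([.580,.0270]); GY=-.114
ex=np.array([np.cos(GY),np.sin(GY)]); ey=np.array([-ex[1],ex[0]])
def g2w(a,b): return G0+a*ex+b*ey
def w2g(p): d=np.asarray(p)[:2]-G0; return np.array([d@ex,d@ey])
def pose():
    from workcell import readout
    s=readout.get_state(); q=s["orientation"]; return s,np.array(s["tcp_pos"]),Rn.from_quat([q[1],q[2],q[3],q[0]])
def go(xy,z,phi):
    """target: world xy, z, push dir angle phi = direction of jaw axis (mod pi) in world"""
    s,p,R=pose(); out=[]
    for f in(0,np.pi):
        y=np.array([np.cos(phi+f),np.sin(phi+f),0]); x=np.array([0,0,-1.]); T=Rn.from_matrix(np.c_[x,y,np.cross(x,y)])
        out.append((R.inv()*T).as_rotvec())
    rv=min(out,key=np.linalg.norm)
    print("clock",round(s["clock"],2),"tcp",p.round(4),"gap",w2g(p).round(4),"F",np.round(s["wrist_force"],1),"open",round(s["finger_gap"],4),"q6",np.round(s["joint_pos"],2))
    print(" tool axes\n",R.as_matrix().round(3))
    print("SHIFT",R.inv().apply(np.array([*xy,z])-p).round(4),"ROT",rv.round(4), "altrot",max(out,key=np.linalg.norm).round(3))
E
python3 - <<'E'
from h import *
c=w2g([.5793,.2642]);print("coaster",c,"cup",w2g([.5518,-.195]))
d=np.array([0.,.122])-c; d/=np.linalg.norm(d); print(d)
dw=d[0]*ex+d[1]*ey; phi=np.arctan2(dw[1],dw[0])+np.pi/2
cw=g2w(*c); st=cw-dw*.085; print("dir",dw,"phi",phi,"start",st,"contact end",g2w(0,.122)-dw*.054)
go(st,.06,phi)
E
```

```text
coaster [-0.02767772  0.23558072] cup [-0.00276374 -0.22376685]
[ 0.23675522 -0.97156933]
dir [ 0.1246993  -0.99219458] phi 0.12502475800321267 start [0.56870056 0.34853654] contact end [0.58714413 0.20178661]
clock 0.7 tcp [0.2185 0.5319 0.2314] gap [-0.4165  0.4605] F [-0.7  0.1  0.2] open 0.0856 q6 [ 1.04  0.31  0.05  1.3  -0.    1.43]
 tool axes
 [[ 0.     0.38   0.925]
 [ 0.     0.925 -0.38 ]
 [-1.     0.     0.   ]]
SHIFT [ 0.1714 -0.0366  0.3936] ROT [ 1.056e+00 -0.000e+00 -2.000e-04] altrot [-2.086  0.    -0.   ]
```

Call:
drive_tool([
  [[0.03, -0.01, 0.06, 0.16, 0, 0, 115], [0.05, -0.02, 0.12, 0.32, 0, 0, 115], [0.07, -0.02, 0.18, 0.48, 0, 0, 115], [0.09, -0.03, 0.24, 0.64, 0, 0, 115], [0.1, -0.035, 0.29, 0.8, 0, 0, 115]],
])

```text
clock: 1.32
tcp_pos: [0.4747, 0.3881, 0.1304]
orientation: [0.584, 0.398, 0.585, -0.398]
wrist_force: [0.6, 0.6, 0.2]
finger_gap: 0.0471
```

```bash
python3 -c "
from h import *
go([.5687,.3485],.05,.125)"
```

```text
clock 1.32 tcp [0.4747 0.3881 0.1304] gap [-0.1457  0.3467] F [0.6 0.6 0.2] open 0.0471 q6 [ 0.55  0.43 -0.03  1.11  0.    1.75]
 tool axes
 [[-0.001  0.93   0.367]
 [-0.     0.367 -0.93 ]
 [-1.    -0.001 -0.   ]]
SHIFT [0.0803 0.073  0.0713] ROT [ 0.2507 -0.      0.0007] altrot [-2.891e+00 -1.000e-03 -0.000e+00]
```

Call:
drive_tool([
  [[0.02, 0.02, 0.02, 0.08, 0, 0, 115], [0.04, 0.04, 0.04, 0.16, 0, 0, 115], [0.06, 0.06, 0.06, 0.25, 0, 0, 115], [0.08, 0.073, 0.071, 0.25, 0, 0, 115], [0.08, 0.073, 0.071, 0.25, 0, 0, 115]],
])

```text
clock: 1.95
tcp_pos: [0.568, 0.3477, 0.0481]
orientation: [0.53, 0.466, 0.531, -0.469]
wrist_force: [0.3, 0.0, 0.6]
finger_gap: 0.0469
```

Run:
```python
from h import *
go([.5687,.3485],.01,.125)
from workcell import finder
for c in("wrist","top"): cv2.imwrite(f"pics/{c}1.png",cams.read_camera(c))
m=finder.regions_of("top","coaster")
for r in m[:1]:
    print(r["conf"],r["pixels"].sum()); k=r["pixels"].astype(np.float32)
    print(fit(lambda v:iou(hullmask("top",cyl(v[0],v[1],COAST)),k),[.579,.264],[.01,.01]))
```

```text
clock 1.95 tcp [0.568  0.3477 0.0481] gap [-0.0484  0.3173] F [0.3 0.  0.6] open 0.0469 q6 [0.43 0.59 0.02 1.   0.   1.87]
 tool axes
 [[-0.004  0.992  0.126]
 [-0.002  0.125 -0.992]
 [-1.    -0.004  0.001]]
SHIFT [ 0.0381  0.001  -0.0007] ROT [0.0008 0.0011 0.0043] altrot [-3.141e+00 -7.000e-03  2.000e-03]
0.8 1619
(array([0.57952123, 0.2637661 ]), np.float64(0.9678590297698975))
```

View pics/wrist1.png

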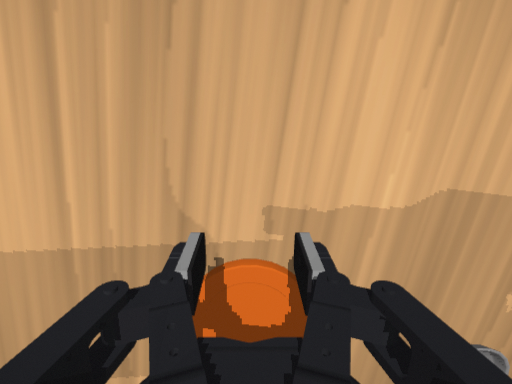

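View pics/top1.png

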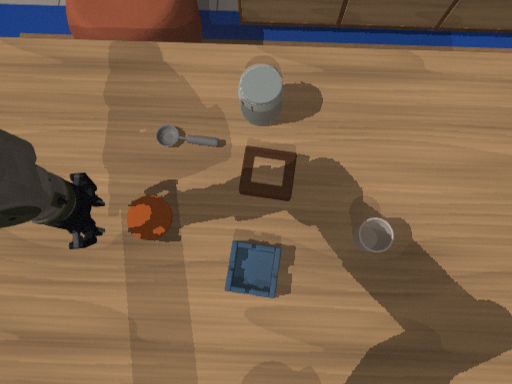

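The wrist view shows the coaster centred between the fingers at about (248,300). The top view shows the gripper behind it at about (80,210). Next I lower the fingers, feeling for the table.

Call:
drive_tool([
  [[0.015, 0, 0, 0, 0, 0.004, 115], [0.03, 0, 0, 0, 0, 0.004, 115], [0.04, 0, 0, 0, 0, 0.004, 115], [0.043, 0, 0, 0, 0, 0.004, 115], [0.043, 0, 0, 0, 0, 0.004, 115]],
])

```text
clock: 2.72
tcp_pos: [0.5678, 0.3494, 0.0077]
orientation: [0.531, 0.468, 0.53, -0.466]
wrist_force: [-0.7, -0.0, 0.3]
finger_gap: 0.0469
```

Call:
drive_tool([
  [[0.001, 0, 0, 0, 0, 0, 115], [0.002, 0, 0, 0, 0, 0, 115], [0.002, 0, 0, 0, 0, 0, 115], [0.003, 0, 0, 0, 0, 0, 115], [0.003, 0, 0, 0, 0, 0, 115]],
])

```text
clock: 3.35
tcp_pos: [0.5678, 0.3493, 0.0046]
orientation: [0.531, 0.468, 0.53, -0.466]
wrist_force: [0.0, -0.2, 0.8]
finger_gap: 0.0468
```

Run:
```python
from h import *
go([.5687,.3485],.002,.125)
cv2.imwrite("pics/side2.png",cv2.resize(cams.read_camera("side")[100:230,130:300],None,fx=4,fy=4,interpolation=cv2.INTER_CUBIC))
```

```text
clock 3.35 tcp [0.5678 0.3493 0.0046] gap [-0.0488  0.3189] F [ 0.  -0.2  0.8] open 0.0468 q6 [ 0.43  0.63 -0.04  0.91 -0.    1.88]
 tool axes
 [[ 0.003  0.992  0.127]
 [ 0.     0.127 -0.992]
 [-1.     0.003 -0.   ]]
SHIFT [0.0026 0.0008 0.0009] ROT [ 0.0024 -0.     -0.0028] altrot [-3.139  0.004 -0.   ]
```

View pics/side2.png

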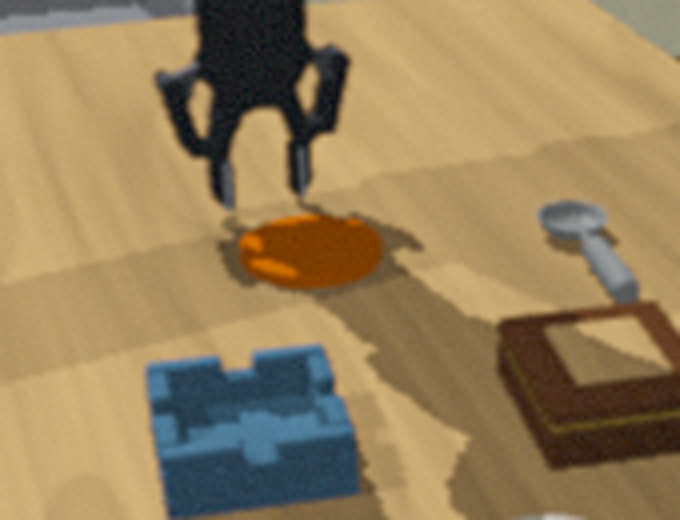

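Call:
drive_tool([
  [[0.001, 0, 0, 0, 0, 0, 115], [0.002, 0, 0, 0, 0, 0, 115], [0.003, 0, 0, 0, 0, 0, 115], [0.004, 0, 0, 0, 0, 0, 115], [0.004, 0, 0, 0, 0, 0, 115]],
])

```text
clock: 4.03
tcp_pos: [0.5677, 0.3493, 0.0004]
orientation: [0.531, 0.468, 0.53, -0.467]
wrist_force: [0.2, 0.1, -0.0]
finger_gap: 0.0468
```

Call:
drive_tool([
  [[0.001, 0, 0, 0, 0, 0, 115], [0.0015, 0, 0, 0, 0, 0, 115], [0.002, 0, 0, 0, 0, 0, 115], [0.002, 0, 0, 0, 0, 0, 115], [0.002, 0, 0, 0, 0, 0, 115]],
])

```text
clock: 4.65
tcp_pos: [0.5678, 0.3493, -0.0015]
orientation: [0.531, 0.468, 0.53, -0.466]
wrist_force: [0.8, 0.4, -0.3]
finger_gap: 0.0468
```

Call:
drive_tool([
  [[0.0005, 0, 0, 0, 0, 0, 115], [0.001, 0, 0, 0, 0, 0, 115], [0.0015, 0, 0, 0, 0, 0, 115], [0.0015, 0, 0, 0, 0, 0, 115], [0.0015, 0, 0, 0, 0, 0, 115]],
])

```text
clock: 5.28
tcp_pos: [0.5678, 0.3494, -0.0024]
orientation: [0.531, 0.468, 0.53, -0.466]
wrist_force: [-1.2, -1.0, 4.2]
finger_gap: 0.0469
```

Run:
```python
from h import *
go([.5871,.2018],-.003,.125)
```

```text
clock 5.28 tcp [ 0.5678  0.3494 -0.0024] gap [-0.0488  0.3189] F [-1.2 -1.   4.2] open 0.0469 q6 [ 0.43  0.63 -0.04  0.89 -0.    1.88]
 tool axes
 [[ 0.003  0.992  0.127]
 [ 0.     0.127 -0.992]
 [-1.     0.003 -0.   ]]
SHIFT [0.0006 0.0004 0.1488] ROT [ 0.0024 -0.0001 -0.003 ] altrot [-3.139  0.005 -0.   ]
```

Call:
drive_tool([
  [[-0.003, 0, 0.0, 0, 0, 0, 115], [-0.003, 0, 0.015, 0, 0, 0, 115], [-0.003, 0, 0.025, 0, 0, 0, 115], [-0.003, 0, 0.035, 0, 0, 0, 115], [-0.003, 0, 0.045, 0, 0, 0, 115]],
])

```text
clock: 5.9
tcp_pos: [0.5736, 0.3038, 0.0005]
orientation: [0.531, 0.468, 0.53, -0.467]
wrist_force: [0.4, 0.5, -0.5]
finger_gap: 0.0468
```

```bash
cat > look.py <<'E'
from h import *
from workcell import finder
import sys
n=sys.argv[1]
s,p,R=pose()
im=cams.read_camera("top"); cv2.imwrite(f"pics/top_{n}.png",cv2.resize(im[100:320,100:420],None,fx=2.5,fy=2.5,interpolation=cv2.INTER_CUBIC))
for r in finder.regions_of("top","coaster")[:1]:
    k=r["pixels"].astype(np.float32); x0=ray("top",r["point"],.005)[:2]
    v,q=fit(lambda v:iou(hullmask("top",cyl(v[0],v[1],COAST)),k),x0,[.01,.01]); print("net",r["conf"],k.sum(),v.round(4),round(q,3),"gap",w2g(v).round(4))
hsv=cv2.cvtColor(im,cv2.COLOR_BGR2HSV); k=((hsv[...,0]<11)&(hsv[...,1]>190)&(hsv[...,2]>60)); k[:110]=0
nl,lab,st,ce=cv2.connectedComponentsWithStats(k.astype(np.uint8)); i=1+np.argmax(st[1:,4]); k=(lab==i).astype(np.float32)
v,q=fit(lambda v:iou(hullmask("top",cyl(v[0],v[1],COAST)),k),ray("top",ce[i],.005)[:2],[.01,.01]); print("hsv",k.sum(),v.round(4),round(q,3),"gap",w2g(v).round(4))
E
python3 look.py 3; python3 -c "
from h import *
go([.5871,.2018],0,.125)"
```

```text
net 0.81 1643.0 [0.5812 0.2512] 0.975 gap [-0.0243  0.2229]
hsv 286.0 [0.594  0.2715] 0.173 gap [-0.014   0.2445]
clock 6.0 tcp [5.737e-01 3.033e-01 5.000e-04] gap [-0.0377  0.2738] F [0.5 0.3 0.1] open 0.047 q6 [ 0.36  0.6  -0.1   0.87 -0.    1.81]
 tool axes
 [[ 0.003  0.992  0.125]
 [ 0.     0.125 -0.992]
 [-1.     0.003  0.   ]]
SHIFT [0.0006 0.0006 0.1024] ROT [ 0.0008  0.0003 -0.0026] altrot [-3.141  0.004  0.   ]
```

View pics/top_3.png

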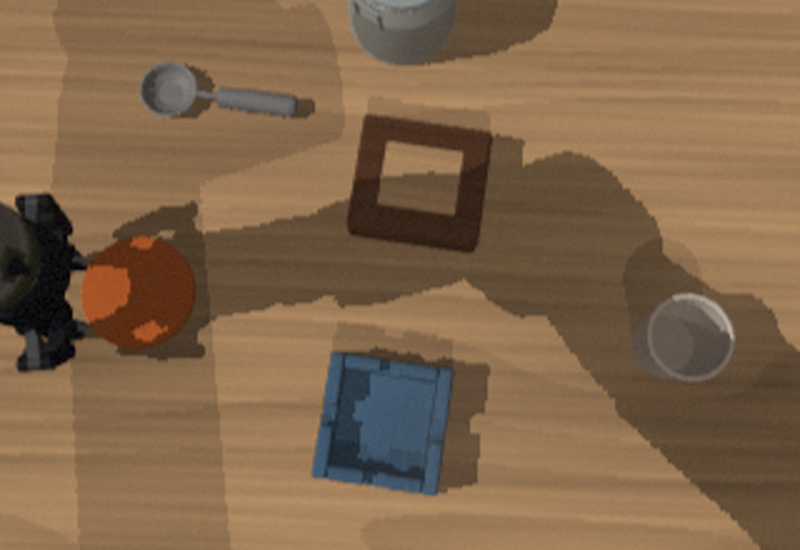

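The coaster (about (138,290) in this crop) is seated in both fingers, 52.6 mm ahead of the TCP, as predicted. I'll keep pushing toward the mouth of the gap.

Call:
drive_tool([
  [[0, 0, 0.01, 0, 0, 0, 115], [0, 0, 0.02, 0, 0, 0, 115], [0, 0, 0.03, 0, 0, 0, 115], [0, 0, 0.04, 0, 0, 0, 115], [0, 0, 0.05, 0, 0, 0, 115]],
])

```text
clock: 6.62
tcp_pos: [0.5801, 0.253, 0.0006]
orientation: [0.531, 0.468, 0.53, -0.467]
wrist_force: [0.3, 0.5, -0.6]
finger_gap: 0.0468
```

Call:
drive_tool([
  [[0, 0, 0.01, 0, 0, 0, 115], [0, 0, 0.02, 0, 0, 0, 115], [0, 0, 0.03, 0, 0, 0, 115], [0, 0, 0.04, 0, 0, 0, 115], [0, 0, 0.045, 0, 0, 0, 115]],
])

```text
clock: 7.25
tcp_pos: [0.5858, 0.2076, 0.0006]
orientation: [0.531, 0.468, 0.53, -0.467]
wrist_force: [-1.3, 1.0, 0.4]
finger_gap: 0.047
```

```bash
python3 look.py 4; python3 -c "
from h import *
go(g2w(0,.122+.0526),0,-.114)"
```

```text
net 0.79 1573.0 [0.5939 0.1556] 0.954 gap [-0.0009  0.1294]
hsv 329.0 [0.609  0.1808] 0.203 gap [0.0113 0.1561]
clock 7.35 tcp [0.5858 0.2077 0.0006] gap [-0.0148  0.1801] F [-0.4 -0.9  0.2] open 0.0471 q6 [ 0.21  0.56 -0.18  0.84 -0.    1.66]
 tool axes
 [[ 0.003  0.992  0.125]
 [-0.     0.125 -0.992]
 [-1.     0.003  0.001]]
SHIFT [0.0006 0.0131 0.0089] ROT [ 2.389e-01  2.000e-04 -2.600e-03] altrot [-2.903  0.004  0.   ]
```

View pics/top_4.png

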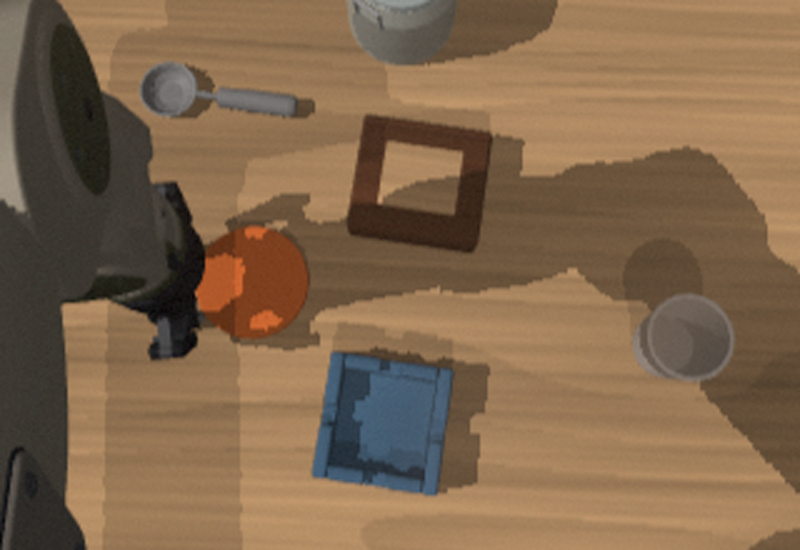

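Call:
drive_tool([
  [[0, 0, -0.012, 0, 0, 0, 115], [0, 0, -0.022, 0, 0, 0, 115], [0, 0.007, -0.022, 0.12, 0, 0, 115], [0, 0.019, -0.02, 0.239, 0, -0.003, 115], [0, 0.019, -0.02, 0.239, 0, -0.003, 115]],
])

```text
clock: 7.98
tcp_pos: [0.6028, 0.231, 0.0007]
orientation: [0.471, 0.527, 0.471, -0.527]
wrist_force: [0.8, 0.9, 0.9]
finger_gap: 0.0469
```

```bash
python3 look.py 5; python3 -c "
from h import *
go(g2w(0,.09+.0526),0,-.114)"
```

```text
net 0.93 1639.0 [0.5926 0.1545] 0.974 gap [-0.002   0.1281]
hsv 540.0 [0.5934 0.1554] 0.331 gap [-0.0013  0.1291]
clock 8.07 tcp [6.016e-01 2.305e-01 4.000e-04] gap [-0.0017  0.2047] F [ 0.2  0.2 -0.1] open 0.0468 q6 [ 0.24  0.6  -0.11  0.87  0.    1.92]
 tool axes
 [[-0.001  0.994 -0.111]
 [-0.    -0.111 -0.994]
 [-1.    -0.001  0.   ]]
SHIFT [0.0004 0.0015 0.0621] ROT [0.0028 0.0003 0.0009] altrot [-3.139e+00 -1.000e-03  0.000e+00]
```

View pics/top_5.png

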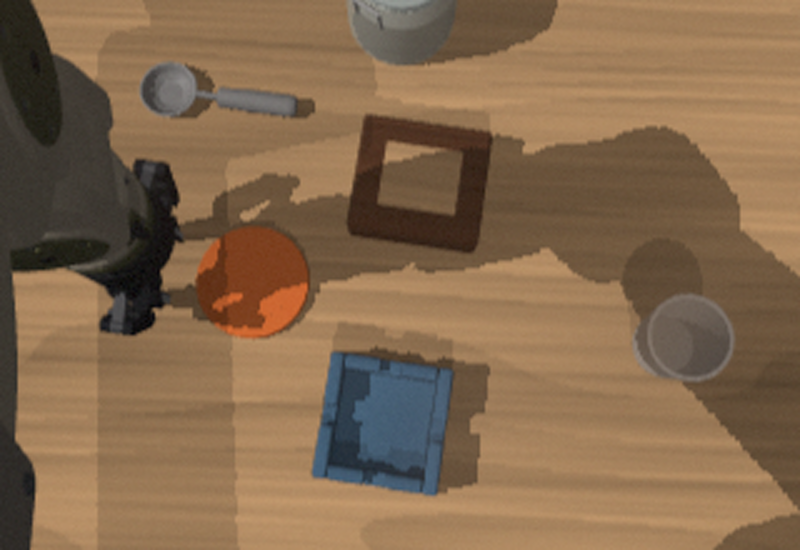

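Call:
drive_tool([
  [[0, 0.001, 0.012, 0.002, 0, 0, 115], [0, 0.001, 0.022, 0.002, 0, 0, 115], [0, 0.001, 0.032, 0.002, 0, 0, 115], [0, 0.0015, 0.042, 0.002, 0, 0, 115], [0, 0.0015, 0.05, 0.002, 0, 0, 115]],
])

```text
clock: 8.7
tcp_pos: [0.5975, 0.1798, 0.0005]
orientation: [-0.471, -0.527, -0.471, 0.528]
wrist_force: [0.0, 1.0, -1.0]
finger_gap: 0.0468
```

```bash
python3 look.py 6; python3 -c "
from h import *
go(g2w(0,.05+.0526),0,-.114)"
```

```text
net 0.73 1566.0 [0.5922 0.1275] 0.953 gap [0.0007 0.1012]
hsv 304.0 [0.6223 0.1507] 0.19 gap [0.028  0.1277]
clock 8.8 tcp [5.975e-01 1.796e-01 5.000e-04] gap [-0.      0.1536] F [-0.8 -0.1 -0.1] open 0.0469 q6 [ 0.16  0.56 -0.17  0.84 -0.    1.85]
 tool axes
 [[-0.001  0.993 -0.114]
 [-0.    -0.114 -0.993]
 [-1.    -0.001  0.001]]
SHIFT [0.0005 0.     0.051 ] ROT [-0.0004  0.0006  0.0011] altrot [ 3.141e+00  2.000e-03 -1.000e-03]
```

View pics/top_6.png

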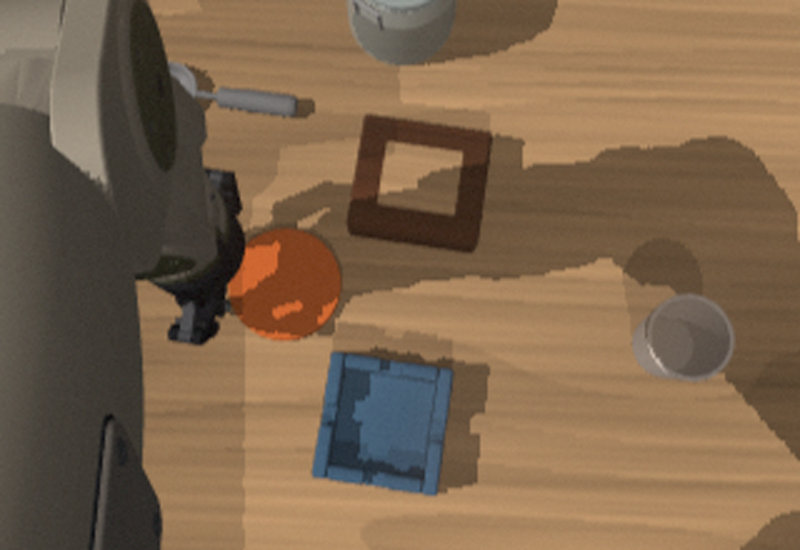

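Run:
```python
from h import *
from workcell import finder
cams.read_camera("top")
ms={}
for n,w,l,h,x0 in(("ashtray",.1,.1,.039,g2w(-.101,0)),("card_box",.1,.11,.04,g2w(.101,0))):
    r=finder.regions_of("top",n)[0]; k=r["pixels"].astype(np.float32); ms[n]=k
    v,q=fit(lambda v:iou(hullmask("top",box(*v,w,l,h)),k),[*x0,GY],[.005,.005,.05]); print(n,r["conf"],v.round(4),round(q,3),w2g(v).round(4))
def g(v):
    x,y,t=v;u=np.array([np.cos(t),np.sin(t)])*.101
    return (iou(hullmask("top",box(x-u[0],y-u[1],t,.1,.1,.039)),ms["ashtray"])+iou(hullmask("top",box(x+u[0],y+u[1],t,.1,.11,.04)),ms["card_box"]))/2
print(fit(g,[*G0,GY],[.005,.005,.03]))
```

```text
ashtray 0.79 [ 0.4797  0.0393 -0.1124] 0.965 [-0.101   0.0008]
card_box 0.81 [ 0.6807  0.0159 -0.1129] 0.95 [0.1013 0.0004]
(array([ 0.57996477,  0.02751621, -0.11501926]), np.float64(0.9575703144073486))
```

The gap fit holds up: 202 mm between the two objects and the same yaw. Now pushing into the passage.

Call:
drive_tool([
  [[0, 0, 0.01, 0, 0, 0, 115], [0, 0, 0.02, 0, 0, 0, 115], [0, 0, 0.03, 0, 0, 0, 115], [0, 0, 0.04, 0, 0, 0, 115], [0, 0, 0.05, 0, 0, 0, 115]],
])

```text
clock: 9.57
tcp_pos: [0.5919, 0.1302, 0.0005]
orientation: [-0.471, -0.527, -0.471, 0.528]
wrist_force: [0.1, 0.6, 0.7]
finger_gap: 0.047
```

```bash
python3 look.py 7; python3 -c "
from h import *
go(g2w(0,.0526),0,-.114)"
```

```text
net 0.57 1537.0 [0.5876 0.0776] 0.899 gap [0.0018 0.0511]
hsv 356.0 [0.5941 0.0907] 0.219 gap [0.0067 0.0649]
clock 9.68 tcp [5.918e-01 1.297e-01 5.000e-04] gap [0.     0.1034] F [0.9 0.1 0.5] open 0.0464 q6 [ 0.08  0.53 -0.22  0.82 -0.    1.77]
 tool axes
 [[-0.001  0.993 -0.115]
 [-0.    -0.115 -0.993]
 [-1.    -0.001  0.001]]
SHIFT [0.0005 0.     0.0508] ROT [-0.0008  0.0006  0.0011] altrot [ 3.141e+00  2.000e-03 -1.000e-03]
```

View pics/top_7.png

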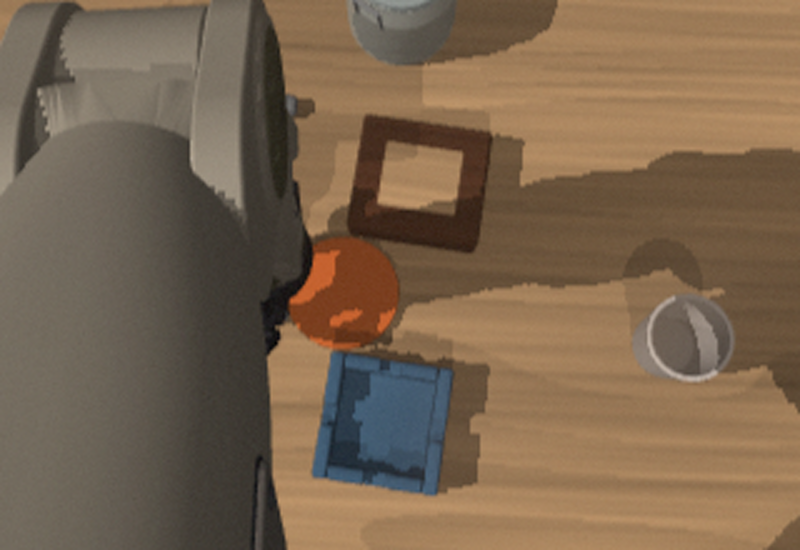

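The coaster, at about (343,293), is entering the passage without any force. I'll continue.

Call:
drive_tool([
  [[0, 0, 0.008, 0, 0, 0, 115], [0, 0, 0.016, 0, 0, 0, 115], [0, 0, 0.024, 0, 0, 0, 115], [0, 0, 0.032, 0, 0, 0, 115], [0, 0, 0.04, 0, 0, 0, 115]],
])

```text
clock: 10.3
tcp_pos: [0.5871, 0.0894, 0.0005]
orientation: [-0.47, -0.527, -0.471, 0.528]
wrist_force: [-0.9, 1.2, -1.0]
finger_gap: 0.0465
```

Call:
drive_tool([
  [[0, 0, 0.008, 0, 0, 0, 115], [0, 0, 0.016, 0, 0, 0, 115], [0, 0, 0.024, 0, 0, 0, 115], [0, 0, 0.032, 0, 0, 0, 115], [0, 0, 0.04, 0, 0, 0, 115]],
])

```text
clock: 10.92
tcp_pos: [0.5825, 0.0491, 0.0005]
orientation: [-0.47, -0.527, -0.471, 0.528]
wrist_force: [0.8, 0.3, 0.6]
finger_gap: 0.0467
```

```bash
python3 look.py 8; python3 -c "
from h import *
go(g2w(0,-.125+.0526),0,-.114)"
```

```text
net 0.65 261.0 [ 0.5971 -0.0323] 0.16 gap [ 0.0237 -0.0569]
hsv 18.0 [ 0.6005 -0.0444] 0.011 gap [ 0.0285 -0.0686]
clock 11.03 tcp [5.825e-01 4.870e-02 5.000e-04] gap [-0.      0.0219] F [ 0.6  0.4 -0.5] open 0.0472 q6 [-0.05  0.5  -0.28  0.8  -0.    1.63]
 tool axes
 [[-0.001  0.993 -0.116]
 [-0.001 -0.116 -0.993]
 [-1.    -0.001  0.001]]
SHIFT [0.0006 0.0002 0.0943] ROT [-0.0018  0.001   0.0012] altrot [ 3.14e+00  2.00e-03 -2.00e-03]
```

View pics/top_8.png

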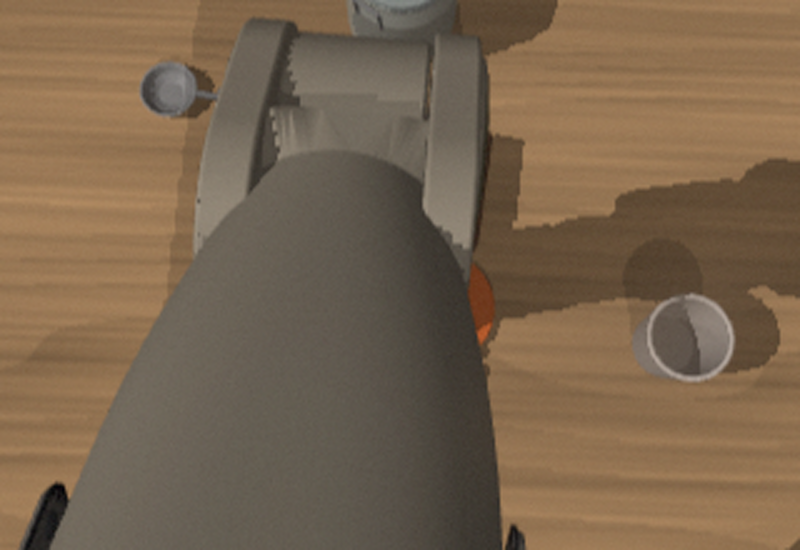

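The arm now hides the coaster, but its leading edge at about (494,305) is where I expected it. Next 50 mm.

Call:
drive_tool([
  [[0, 0, 0.01, 0, 0, 0, 115], [0, 0, 0.02, 0, 0, 0, 115], [0, 0, 0.03, 0, 0, 0, 115], [0, 0, 0.04, 0, 0, 0, 115], [0, 0, 0.05, 0, 0, 0, 115]],
])

```text
clock: 11.65
tcp_pos: [0.5766, -0.0017, 0.0006]
orientation: [-0.47, -0.528, -0.47, 0.529]
wrist_force: [0.3, 0.4, -0.2]
finger_gap: 0.047
```

Run:
```python
from h import *
from workcell import finder
go(g2w(0,-.125+.0526),0,-.114)
im=cams.read_camera("side"); cv2.imwrite("pics/side9.png",im)
for n,pr,x0 in(("coaster",COAST,g2w(0,-.081)),("cup",CUP,[.551,-.195])):
    r=finder.regions_of("side",n)
    if r:
        k=r[0]["pixels"].astype(np.float32); v,q=fit(lambda v:iou(hullmask("side",cyl(v[0],v[1],pr)),k),x0,[.01,.01]); print(n,r[0]["conf"],v.round(4),round(q,3),w2g(v).round(4))
```

```text
clock 11.65 tcp [ 0.5766 -0.0017  0.0006] gap [-0.0001 -0.0289] F [ 0.3  0.4 -0.2] open 0.047 q6 [-0.14  0.49 -0.3   0.79 -0.    1.55]
 tool axes
 [[-0.001  0.993 -0.116]
 [-0.001 -0.116 -0.993]
 [-1.    -0.001  0.001]]
SHIFT [0.0006 0.0002 0.0435] ROT [-0.002   0.001   0.0012] altrot [ 3.14e+00  2.00e-03 -2.00e-03]
coaster 0.88 [ 0.57   -0.0556] 0.793 [-0.0005 -0.0832]
cup 0.66 [ 0.5502 -0.1984] 0.963 [-0.0039 -0.2274]
```

View pics/side9.png

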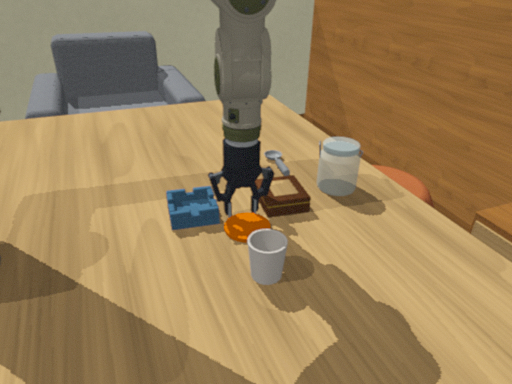

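Call:
drive_tool([
  [[0, 0, 0.01, 0, 0, 0, 115], [0, 0, 0.02, 0, 0, 0, 115], [0, 0, 0.03, 0, 0, 0, 115], [0, 0, 0.039, 0, 0, 0, 115], [0, 0, 0.044, 0, 0, 0, 115]],
])

```text
clock: 12.42
tcp_pos: [0.5715, -0.0461, 0.0007]
orientation: [-0.47, -0.528, -0.47, 0.529]
wrist_force: [0.4, 1.1, -0.5]
finger_gap: 0.0469
```

Call:
drive_tool([
  [[0, 0, -0.008, 0, 0, 0, 115], [0, 0, -0.016, 0, 0, 0, 115], [-0.02, 0, -0.02, 0, 0, 0, 115], [-0.06, 0, -0.02, 0, 0, 0, 115], [-0.1, 0, -0.02, 0, 0, 0, 115]],
])

```text
clock: 13.05
tcp_pos: [0.5736, -0.0249, 0.1013]
orientation: [-0.47, -0.527, -0.47, 0.529]
wrist_force: [1.5, 0.2, 0.4]
finger_gap: 0.0467
```

Call:
drive_tool([
  [[-0.04, 0, -0.03, 0, 0, 0, 115], [-0.08, 0, -0.08, 0, 0, 0, 115], [-0.1, 0, -0.14, 0, 0, 0, 115], [-0.1, 0, -0.2, 0, 0, 0, 115], [-0.1, 0, -0.2, 0, 0, 0, 115]],
])

```text
clock: 13.68
tcp_pos: [0.5966, 0.1792, 0.2013]
orientation: [-0.472, -0.526, -0.473, 0.527]
wrist_force: [-0.3, -0.1, -0.1]
finger_gap: 0.0469
```

```bash
python3 look.py 10
python3 - <<'E'
from h import *
from workcell import finder
go([.58,.03],.2,-.114)
for c in("top","side"):
  im=cams.read_camera(c); cv2.imwrite(f"pics/{c}11.png",im)
  for n,pr,x0 in(("coaster",COAST,g2w(0,-.125)),("cup",CUP,[.551,-.195])):
    r=finder.regions_of(c,n)
    if r:
        k=r[0]["pixels"].astype(np.float32); v,q=fit(lambda v:iou(hullmask(c,cyl(v[0],v[1],pr)),k),x0,[.01,.01]); print(c,n,r[0]["conf"],v.round(4),round(q,3),w2g(v).round(4))
E
```

```text
net 0.71 1621.0 [ 0.5658 -0.0985] 0.96 gap [ 1.000e-04 -1.263e-01]
hsv 116.0 [ 0.6271 -0.0972] 0.072 gap [ 0.0609 -0.118 ]
clock 13.78 tcp [0.5963 0.1753 0.2008] gap [-0.0007  0.1492] F [-0.1 -0.1 -0.8] open 0.047 q6 [ 0.16  0.42  0.12  1.28 -0.    1.84]
 tool axes
 [[-0.003  0.994 -0.113]
 [-0.001 -0.113 -0.994]
 [-1.    -0.003  0.001]]
SHIFT [0.001  0.0002 0.1462] ROT [0.0007 0.0014 0.0028] altrot [-3.141e+00 -4.000e-03  2.000e-03]
top coaster 0.57 [ 0.5666 -0.0996] 0.966 [ 0.0011 -0.1273]
top cup 0.78 [ 0.5521 -0.1937] 0.967 [-0.0026 -0.2225]
side coaster 0.55 [ 0.5598 -0.0944] 0.446 [-0.0063 -0.1229]
side cup 0.8 [ 0.5499 -0.1983] 0.959 [-0.0042 -0.2273]
```

View pics/top_10.png

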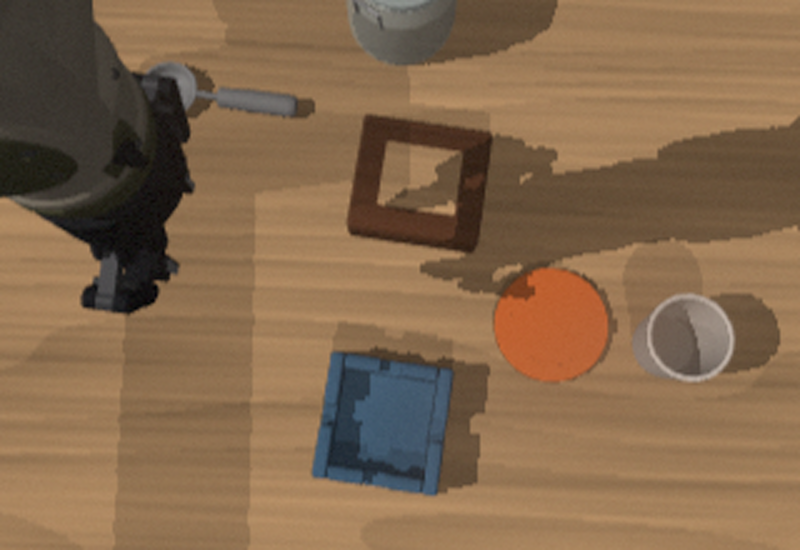

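View pics/side11.png

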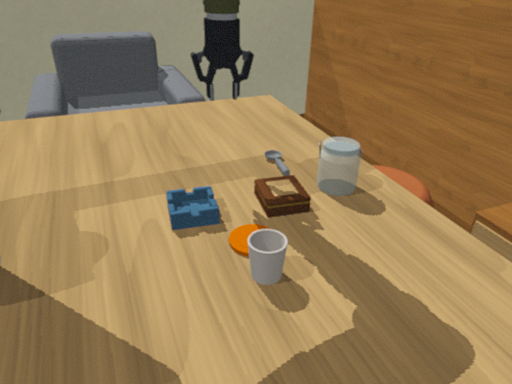

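The top crop shows the coaster at (551,323), flat and out of the gap, with a visible strip of table before the cup at (690,337). The cup, jar and spoon are where they were, and the arm is clear. Handing in.

```bash
python3 -c "
from workcell import env
print(env.hand_in())"
```

```text
the job is handed in; nothing more can be done
None
```

I pushed the coaster flat along the table with two part-open fingertips, first to the mouth of the gap and then straight through it. I then backed off, lifted clear and handed the job in at about 14 s. `hand_in` reports no verdict.

**Coaster:** In the last top view it lies flat about 126–127 mm beyond the gap's middle. Its centre is roughly 96 mm from the cup's, so its edge is about 14 mm from the cup's rim. The wrist force showed no resistance on the way through.

**Cup, jar and spoon:** The cup's fitted position agreed with the start to within about 0.5 mm in each camera. I checked the jar and spoon only by eye, and they looked unmoved.

**Checks that disagreed or failed:**
- **Side camera, coaster:** its last fit was poor (overlap 0.45) because the cup partly hides the coaster, so I disregarded it. It put the coaster about 6 mm off to the side and 4 mm nearer the gap, which is still well inside the limits.
- **Side and top cameras, cup:** they differ by about 5 mm on where the cup stands, both before and after the push.
- **Colour check:** my own colour-based check of the coaster failed because of shadows, so I used the network's outlines instead.
- **Inside the passage:** the arm hid the coaster from the top camera there. I judged its position from its leading edge and the arm's pose until the side view showed it coming out.

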